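# Spin the index wheel and brake it on its pointer

### The arm

A 6-joint arm with a two-finger parallel gripper is mounted at the origin on a cart in front of the work surface, level with it; the furniture and walls round the work are solid. World frame = base frame: x ahead of the robot, y to its left, z up, the work surface at z = 0. Lengths are in m, angles in rad, forces in N, time in s.
With the tool pointing down it reaches from about 0.2 to 0.875 m from the base axis. Payload 3.4 kg.
Tool frame: the origin (TCP) lies on the centre line of the jaws, within the pads' length; the fingertips stand 17 mm ahead of it and the grasp point (between the pads) lies 2 mm behind it; y points along the fingers, z is the direction in which the jaws open and shut, and the axes are right-handed (so a half turn about y gives the same grasp; the last joint's range is limited). The gripper opens to 94 mm and grips with 3 to 60 N. Pads are 16 mm wide; open, the fingers measure 119 mm over their backs; the gripper's body (75 mm by 177 mm) begins 78 mm behind the grasp point.
Start: joints at [-1.374, 0.276, 1.505, -0, 1.361, -0.121], TCP at [0.18, -0.546, 0.222] pointing down, gripper open.
Joint ranges: [-2.89, 2.89], [-0.75, 2.08], [0.22, 2.7], [-1.18, 4.32], [0.11, 2.71], [-2.7, 2.7]. Speed limits (rad/s): [2.57, 2.57, 3.14, 3.14, 3.14, 3.14].

### API

Orientations are given as a unit quaternion [w, x, y, z].
In Python, from rig import sense, grab_frame, sign_off gives the robot as it stands.
- The arm moves only by the tool play_rows, never from a script. Its argument "increments" is one flat list of numbers, 7 for each row, row after row: the turn, a rotation vector about the tool's x, y, z in rad, then the shift along the tool's x, y, z in mm, then the gripper's target within -1 to 1 (shut at 1, half-way at 0, fully open at -1). A call has 1 to 8 rows; each row is the pose to reach, as a shift and turn from the pose commanded when the call began, along the tool's axes at that moment; what a row does not reach only later rows make up. A row lasts 1/8 s, in which the tool goes at most 62.5 mm and 10.7 degrees, less where a joint would pass 70% of its speed; a pose out of reach is approached as far as the arm can. A call with a gripper value outside its range is refused whole. The fingers move at their own pace and stop on an object; "force" is the grip in N (left out, the last holds). Time passes only in rows, so rows that repeat a pose let the fingers close. It gives the time, the measured TCP pose, the force and the opening at its end, in the units of the state.
- sense(): the state, without advancing time (a new reading comes with each control period).
- grab_frame(name): name is "side" or "top"; returns a dict with "img" (480x640x3 uint8, blue, green, red), "K" (3x3 intrinsics, pixels), "distortion" ([k1, k2, p1, p2, k3] as OpenCV has them; the pictures are not rectified), "R" (3x3) and "t" (3): a world point X has camera coordinates R X + t. Camera axes: x right, y down, z forward; pixel columns grow to the right and rows downward; lengths in m; the calibration is good to about 2 mm. A picture is of the moment at which its call begins. There is no depth.
- sign_off(): hands the job in, once; it reports no verdict.
The state is a dict: "clock": time; "joint_pos": joint angles; "qvel": joint speeds; "effort": joint torques, N m; "position": TCP position; "tcp_rot": TCP orientation; "force": force on the tool from outside, world axes, zero at the start; "moment": the same for the moment, N m; "gripper_width": finger opening in m.
Only numpy, scipy, OpenCV 4.12 (cv2) and the standard library are available. Lean on these libraries where they do the work, as an engineer would, in place of code of your own. Each camera call takes 0.05 s, during which the arm holds its last target. There are 200 camera calls.

### The job

Check the index wheel on the green spin stand: with one flick of a fingertip against one of its ball-ended arms, set it spinning counter-clockwise (seen from above) and let it run free, untouched, for at least one and a half turns. Then, while it is still turning, brake it with a fingertip (best pressed down on the flat disc) so that it stops with the red ball at the yellow pointer, within a ball's width; it gets no second flick and must not come to rest anywhere else. Finally lift the finger away and leave the wheel parked; grasp and lift nothing, do not shove the stand, and leave the tools and parts around it where they lie.

Things in the scene. Friction and masses are not known exactly. Their poses are not given: they have to be found in the camera images.
- spin_stand: Loose bench stand, 3 kg on rubber feet: green round cast base 150 mm across, up to 28 mm high, with a 40 mm column carrying the wheel. Origin: centre of the underside, on the wheel's vertical axis; z up. The pointer is on its own -x side, and it stands turned up to 0.6 rad either way from having the pointer towards the robot.
- wheel_centre (a point): Centre of the top of the aluminium disc, on the axis, 88 mm above the bench; turns with the wheel. Disc 140 mm across, 13 mm thick, flat on top but for a brass hub cap 30 mm across, 8 mm high. Brake on the flat ring of radius 16 to 68 mm: a few newtons there stop the wheel within some hundredths of a radian. It is hard metal: touch it slowly. A red stripe points to the red ball.
- red_ball (a point): Centre of the red ball, the wheel's mark: 24 mm in diameter, at radius 108 mm, 98 mm above the bench (its top 110 mm). Two black balls, otherwise the same, stand 120 and 240 degrees round. Each sits on a 10 mm steel rod that rises outward from the disc's rim (rod centre 82 mm above the bench at the rim, 98 mm at the ball). Any of the three may be flicked.
- park_point (a point): Point fixed to the stand where the red ball's centre lies when exactly at the pointer: radius 108 mm, 98 mm above the bench. The yellow cone pointer, on a steel stalk from the base, points from outside at the axis: it spans radius 126 to 154 mm and height 63 to 87 mm, just outside the balls' path.
- wheel (a joint): Turn of the wheel in rad, counter-clockwise from above positive, counted on past full turns; the red ball is exactly at the pointer at 0, 2 pi, 4 pi and so on. Starts at rest between -2.4 and -0.6. On a ball bearing (inertia about 0.003 kg m2, give or take a fifth): left alone it slows by about (0.1 + 0.09 x speed) rad/s each second, so from 3 rad/s it makes nearly 3 turns. It stays where it is stopped.
- file: File with a wooden handle, 24x280x24 mm, lying; leave it.
- jar: Brown jar with a black lid, 58 mm across, 89 mm high, standing; leave it.
- flange: Turned steel flange, 64 mm across, 35 mm high, standing; leave it.
- spanner: Open and ring spanner, 30x186x8 mm, lying; leave it.
- tin: Flat green tin, 63x96x25 mm, lying; leave it.

How it is judged:
On the way, in this order (a step that is already met when the one before it is completed fails the run):
1. the wheel has been flicked and spins counter-clockwise, untouched (velocity of joint wheel above 0.8 rad/s and value of joint wheel below 3.5 rad and contact force between the fingers and spin_stand below 0.2 N), for 0.15 s.
2. it has run free for more than a full turn and still spins untouched (value of joint wheel above 6.7 rad and velocity of joint wheel above 0.1 rad/s and contact force between the fingers and spin_stand below 0.2 N), for 0.05 s.
3. a fingertip has braked it to a stop with the red ball at the pointer (contact force between the fingers and spin_stand above 0.5 N and velocity of joint wheel between -0.1 and 0.1 rad/s and horizontal distance between red_ball and park_point below 0.025 m), for 0.05 s.
At the end, for the whole second after the job is handed in: The wheel is at rest with the red ball's centre within 25 mm (about 13 degrees) of its place at the pointer, the stand upright and within 25 mm of where it stood, every bystander within 20 mm of its start, and nothing is touched (horizontal distance between red_ball and park_point below 0.025 m and velocity of joint wheel between -0.05 and 0.05 rad/s and distance of spin_stand from where it was at the start of the episode below 0.025 m and angle between spin_stand's own z axis and vertical below 0.05 rad and distance of each of file, jar, flange, spanner, tin from where it was at the start of the episode below 0.02 m).
It fails at once if the wheel was touched during its free run (between the flick and one full turn) (contact force between the fingers and spin_stand above 0.3 N and value of joint wheel between 3.5 and 6.7 rad).
It fails at once if the wheel came to rest away from the pointer after its run (value of joint wheel above 3.5 rad and velocity of joint wheel between -0.05 and 0.05 rad/s and horizontal distance between red_ball and park_point above 0.025 m).
It fails at once if the stand was lifted, tipped or shoved (height (world z) of spin_stand above 0.01 m or angle between spin_stand's own z axis and vertical above 0.12 rad or distance of spin_stand from where it was at the start of the episode above 0.025 m).
It fails at once if a bystander was moved (distance of any of file, jar, flange, spanner, tin from where it was at the start of the episode above 0.02 m).
It also fails if it takes over 48 s, if anything falls off the work surface, if the arm or the gripper's body presses on something with over 40 N, if the wrist force passes 120 N, or if a joint passes its speed limit or range.

## Working session

There is one attempt and no reset: what is moved stays moved. The work goes in short steps, Python scripts to look and compute and a tool call to move; the robot and the scene stay as the last step left them, time stands still between calls to the robot, and variables do not carry over. Pictures are saved under pics/ and viewed, about 8 in all and at most 12, crops included, and the job is handed in when it is done.

Besides the shell and the picture viewer there is one more tool, called after "Call:" as a command line: name --argument value ..., lists and objects as JSON in quotes. play_rows: Moves the arm, as the interface text tells. Its arguments: {"type":"object","properties":{"increments":{"type":"array","items":{"type":"number"}},"force":{"type":"number"}},"required":["increments"]}

```bash
mkdir -p pics; ls
python3 - <<'E'
from rig import *
import cv2,numpy as np
s=sense();print({k:np.round(v,3) for k,v in s.items()})
for n in("side","top"):
    f=grab_frame(n);cv2.imwrite(f"pics/{n}0.png",f["img"]);np.savez(f"{n}0.npz",**f)
    print(n,f["K"],f["distortion"],f["R"],f["t"])
E
```

```text
pics
{'clock': np.float64(0.0), 'joint_pos': array([-1.374,  0.277,  1.506, -0.   ,  1.361, -0.121]), 'qvel': array([ 0.001, -0.001, -0.001,  0.001, -0.   , -0.   ]), 'effort': array([-1.0000e-03, -4.0458e+01, -2.3723e+01,  7.0000e-02,  3.4000e-02,
       -0.0000e+00]), 'position': array([ 0.18 , -0.546,  0.222]), 'tcp_rot': array([ 0.112, -0.112,  0.699, -0.698]), 'force': array([-0.956,  0.124, -0.079]), 'moment': array([ 0.031,  0.021, -0.009]), 'gripper_width': np.float64(0.094)}
side [[487.00022363   0.         320.95279645]
 [  0.         487.00022363 238.73491598]
 [  0.           0.           1.        ]] [-0.08034069  0.          0.          0.          0.        ] [[ 0.87449469  0.48478827  0.01547156]
 [ 0.38631471 -0.6768642  -0.62659062]
 [-0.29329164  0.55392706 -0.77919499]] [-0.62351893 -0.04318754  1.49272189]
top [[601.40491431   0.         325.22471563]
 [  0.         601.40491431 245.76871639]
 [  0.           0.           1.        ]] [-0.08337878  0.          0.          0.          0.        ] [[-0.02512961 -0.99961512  0.01175232]
 [-0.99732701  0.02426179 -0.06892174]
 [ 0.06861009 -0.01345288 -0.99755284]] [0.20280231 0.59201558 1.70463807]
```

View pics/top0.png

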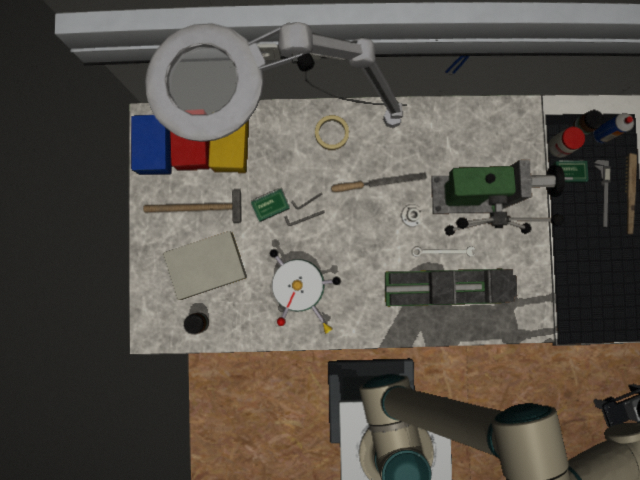

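View pics/side0.png

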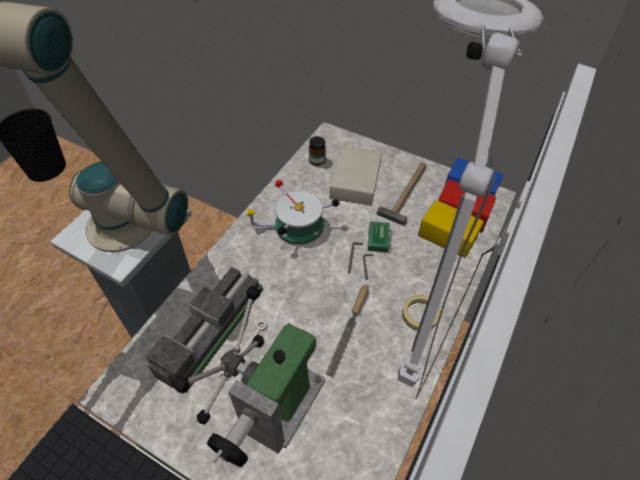

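The top view shows the hub at (298,285), the red ball at (281,322), black balls at (274,253) and (337,281), and the pointer at (327,327). The side view shows the hub at (299,207), the red ball at (279,184) and the pointer at (251,212). Next I'll turn these into positions.

```bash
cat > h.py <<'E'
import cv2,numpy as np
from rig import sense,grab_frame,sign_off
def ray(f,uv):
    p=cv2.undistortPoints(np.array([[uv]],float),f["K"],f["distortion"])[0,0]
    R=np.asarray(f["R"]);return -R.T@f["t"],R.T@np.r_[p,1]
def onz(f,uv,z):
    c,d=ray(f,uv);return c+d*(z-c[2])/d[2]
def tri(a,ua,b,ub):
    c1,d1=ray(a,ua);c2,d2=ray(b,ub)
    s=np.linalg.lstsq(np.c_[d1,-d2],c2-c1,rcond=None)[0]
    p,q=c1+s[0]*d1,c2+s[1]*d2;return (p+q)/2,np.linalg.norm(p-q)
def blob(f,kind,roi):
    x0,y0,x1,y1=roi;im=f["img"][y0:y1,x0:x1];h=cv2.cvtColor(im,cv2.COLOR_BGR2HSV);H,S,V=cv2.split(h)
    m={"red":((H<8)|(H>172))&(S>140)&(V>70),"yel":(H>22)&(H<34)&(S>130)&(V>90),"brass":(H>10)&(H<26)&(S>90)&(V>90),"blk":(V<45)}[kind]
    if kind=="red": m=cv2.morphologyEx(m.astype(np.uint8),cv2.MORPH_OPEN,np.ones((4,4),np.uint8))
    n,l,st,c=cv2.connectedComponentsWithStats(m.astype(np.uint8))
    if n<2:return None
    i=1+st[1:,4].argmax();return c[i]+[x0,y0],st[i,4]
E
python3 - <<'E'
from h import *
T=dict(np.load("top0.npz"));S=dict(np.load("side0.npz"))
rt={"red":[("red",(270,310,292,333)),("red",(268,174,288,194))],"yel":[("yel",(315,315,340,340)),("yel",(240,200,262,222))],
"hub":[("brass",(288,275,308,295)),("brass",(288,197,310,217))],"b1":[("blk",(266,245,282,261)),("blk",(328,195,343,211))],"b2":[("blk",(329,273,345,289)),("blk",(274,222,290,238))]}
for k,(a,b) in rt.items():
    A=blob(T,*a);B=blob(S,*b);print(k,A,B)
    if A and B:print("   ",tri(T,A[0],S,B[0]))
    print("   top plane",onz(T,A[0],{"hub":.094,"yel":.075}.get(k,.098)))
a=cv2.resize(T["img"][235:345,230:380],None,fx=4,fy=4,interpolation=2);b=cv2.resize(S["img"][155:255,230:380],None,fx=4,fy=4,interpolation=2)
cv2.imwrite("pics/c.png",cv2.resize(np.vstack([a,b]),None,fx=.7,fy=.7))
for u in [(332,187),(270,205),(195,323),(411,215),(440,252),(425,177)]:print(u,onz(T,u,.03))
E
```

```text
red (array([281.79166667, 322.5       ]), np.int32(48)) (array([278.91666667, 183.91666667]), np.int32(24))
    (array([0.38792312, 0.31393395, 0.0967561 ]), np.float64(0.005704037339301981))
   top plane [0.38563718 0.31225037 0.098     ]
yel (array([326.45283019, 327.77358491]), np.int32(53)) (array([249.82926829, 211.92682927]), np.int32(41))
    (array([0.36666213, 0.19099187, 0.07681788]), np.float64(0.000639644045090686))
   top plane [0.36679777 0.1911602  0.075     ]
hub (array([296.72839506, 284.72839506]), np.int32(81)) (array([298.41666667, 206.18333333]), np.int32(60))
    (array([0.48679105, 0.26943785, 0.0924922 ]), np.float64(0.0006100128425415891))
   top plane [0.48703782 0.26955267 0.094     ]
b1 (array([273.41860465, 252.97674419]), np.int32(43)) (array([335.2       , 202.33333333]), np.int32(30))
    (array([0.57528501, 0.33121331, 0.09868717]), np.float64(0.0004270437194538008))
   top plane [0.57514203 0.33115259 0.098     ]
b2 (array([336.        , 280.33333333]), np.int32(42)) (array([281.98214286, 230.41071429]), np.int32(56))
    (array([0.49648946, 0.16233209, 0.09891813]), np.float64(0.0004596569153661736))
   top plane [0.49631007 0.16217428 0.098     ]
(332, 187) [0.76468231 0.16455331 0.03      ]
(270, 205) [0.71686897 0.34331909 0.03      ]
(195, 323) [0.38596339 0.56236966 0.03      ]
(411, 215) [ 0.67857941 -0.0600044   0.03      ]
(440, 252) [ 0.57025199 -0.1396718   0.03      ]
(425, 177) [ 0.78803171 -0.10471444  0.03      ]
```

View pics/c.png

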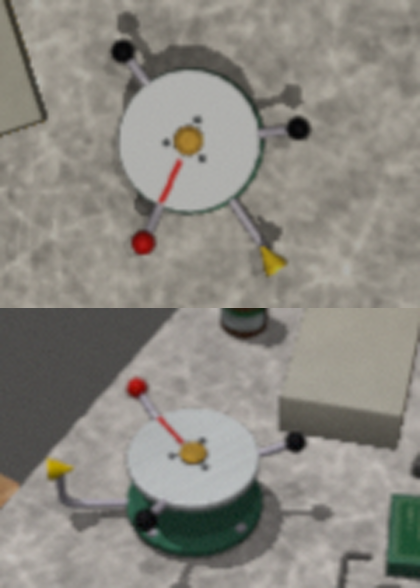

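Run:
```python
from h import *
from scipy.spatial.transform import Rotation as R
s=sense();q=s["tcp_rot"];M=R.from_quat(np.r_[q[1:],q[0]]).as_matrix();print(M.round(4),s["position"])
c=np.array([.4866,.2695])
d=np.array([.4866-.030*0,.1615,.25])
for a in (-113,-110,-85,-65,-45,-30):
    print(a,c+.108*np.array([np.cos(np.radians(a)),np.sin(np.radians(a))]))
z=M[:,2];print("jaw yaw",np.degrees(np.arctan2(z[1],z[0])))
```

```text
[[-9.499e-01 -3.000e-04  3.125e-01]
 [-3.125e-01  1.500e-03 -9.499e-01]
 [-2.000e-04 -1.000e+00 -1.600e-03]] [ 0.17958356 -0.54574304  0.22172247]
-113 [0.44440104 0.17008548]
-110 [0.44966182 0.1680132 ]
-85 [0.49601282 0.16191097]
-65 [0.53224277 0.17161876]
-45 [0.56296753 0.19313247]
-30 [0.58013074 0.2155    ]
jaw yaw -71.78930592396506
```

Call:
play_rows --increments '[0,0,0,-37,0,-43,1,0,0,0,-74,0,-86,1,0,0,0,-111,0,-129,1,0,0,0,-148,0,-172,1,0,0,0,-185,0,-215,1,0,0,0,-222,0,-258,1,0,0,0,-259,0,-301,1,0,0,0,-296,0,-344,1]' --force 20

```text
clock: 1.1
position: [0.3536, -0.1252, 0.2224]
tcp_rot: [-0.112, 0.112, -0.698, 0.698]
force: [1.3, 0.4, -0.2]
gripper_width: 0.0171
```

Call:
play_rows --increments '[0,0,0,-37,0,-43,1,0,0,0,-74,0,-86,1,0,0,0,-111,0,-129,1,0,0,0,-148,0,-172,1,0,0,0,-185,0,-215,1,0,0,0,-196,0,-229,1,0,0,0,-196,0,-229,1,0,0,0,-196,0,-229,1]'

```text
clock: 2.1
position: [0.4673, 0.1505, 0.2222]
tcp_rot: [-0.111, 0.112, -0.698, 0.699]
force: [0.1, -0.4, -0.2]
gripper_width: 0.0004
```

Run:
```python
from h import *
s=sense();print(s["position"],s["tcp_rot"],s["joint_pos"],s["gripper_width"],s["clock"],s["force"])
T=grab_frame("top");S=grab_frame("side")
a=cv2.resize(T["img"][205:345,220:390],None,fx=3,fy=3);b=cv2.resize(S["img"][125:265,200:370],None,fx=3,fy=3)
cv2.imwrite("pics/d.png",cv2.resize(np.hstack([a,b]),None,fx=.78,fy=.78))
```

```text
[0.46725327 0.15046715 0.22222586] [-0.1111183   0.11196832 -0.69790439  0.69860238] [ 1.70432564e-01  1.49658960e-01  1.67418377e+00 -1.00426311e-03
  1.31896394e+00  1.42466419e+00] 0.0003622702182383046 2.1 [ 0.10306834 -0.42239383 -0.15351239]
```

View pics/d.png

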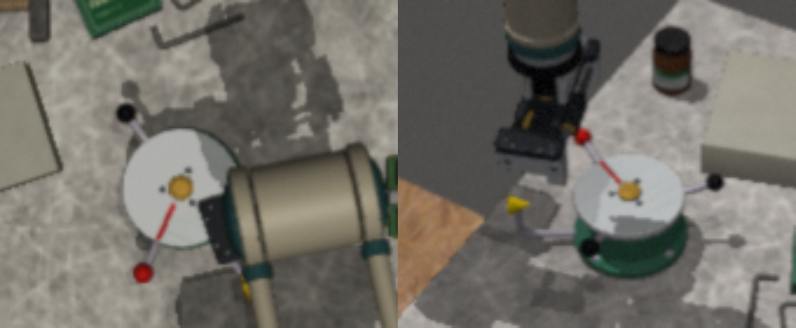

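The picture shows the closed gripper just behind the black ball nearest the robot, with a clear way down. I'll descend now.

Call:
play_rows --increments '[0,0,0,0,40,0,1,0,0,0,0,80,0,1,0,0,0,0,110,0,1,0,0,0,0,118,0,1,0,0,0,0,118,0,1,0,0,0,0,118,0,1]'

```text
clock: 2.95
position: [0.4691, 0.1517, 0.1058]
tcp_rot: [-0.113, 0.111, -0.698, 0.698]
force: [-0.2, 0.4, -0.5]
gripper_width: 0.0002
```

Run:
```python
from h import *
s=sense();p=s["position"];print(p,s["force"],s["clock"],s["joint_pos"])
dx,dy=p[:2]-[.4866,.2695];print("u,w",.95*dx+.3125*dy,.3125*dx-.95*dy)
S=grab_frame("side");T=grab_frame("top")
cv2.imwrite("pics/e.png",cv2.resize(S["img"][145:265,220:370],None,fx=4,fy=4,interpolation=2))
A=blob(T,"red",(270,310,292,333));print(A)
```

```text
[0.46910308 0.15169391 0.10578172] [-0.24855882  0.43076017 -0.49380206] 2.95 [ 1.71629731e-01  2.51044792e-01  1.85774630e+00 -1.62985373e-04
  1.03005300e+00  1.42515662e+00]
u,w -0.05343648052583905 0.10644800094269487
(array([281.79166667, 322.5       ]), np.int32(48))
```

View pics/e.png

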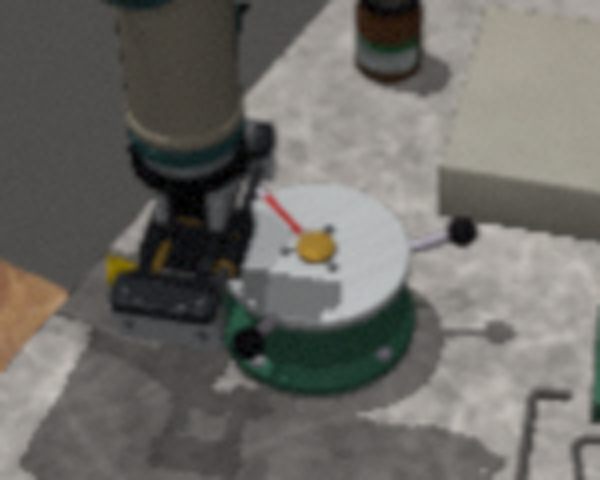

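Call:
play_rows --increments '[0,0,0,-8,0,0,1,0,0,0,-18,0,0,1,0,0,0,-36,0,1,1,0,0,0,-66,0,-2,1,0,0,0,-101,0,-14,1,0,0,0,-101,-45,-14,1,0,0,0,-101,-95,-14,1,0,0,0,-101,-115,-14,1]'

```text
clock: 4.05
position: [0.5619, 0.1975, 0.2227]
tcp_rot: [0.114, -0.11, 0.698, -0.698]
force: [-0.0, -0.2, 0.5]
gripper_width: 0.0007
```

```bash
cat > meas.py <<'E'
from h import *
import sys,json
from scipy.optimize import least_squares
from scipy.integrate import solve_ivp
C=np.array([.4866,.2695]);P0=np.radians(213.1)
def meas(n):
    out=[]
    for i in range(n):
        t=sense()["clock"]
        f=grab_frame("top");out+=look(f,t)
    return out
def look(f,t):
    # red ball: red pixels landing (on z=.098) at radius 90..125 mm
    h=cv2.cvtColor(f["img"],cv2.COLOR_BGR2HSV);H,S,V=cv2.split(h)
    m=((H<8)|(H>172))&(S>120)&(V>50)
    ys,xs=np.nonzero(m)
    k=(abs(xs-297)<75)&(abs(ys-285)<75);xs,ys=xs[k],ys[k]
    pts=[onz(f,(x,y),.098)[:2]-C for x,y in zip(xs,ys)]
    pts=np.array([p for p in pts if .09<np.hypot(*p)<.126])
    if len(pts)<12:return []
    c=pts.mean(0);r=np.hypot(*c)
    return [[t,float(np.arctan2(c[1],c[0])-P0),len(pts),float(r)]] if .1<r<.116 else []
def unwrap(d,tol=None):
    return d
E
python3 - <<'E'
from meas import *
s=sense();print(s["clock"],s["position"],s["force"])
d=meas(14);json.dump(d,open("d1.json","w"))
for r in d:print(np.round(r,3))
print(sense()["clock"])
f=grab_frame("top");cv2.imwrite("pics/f.png",cv2.resize(f["img"][205:345,220:390],None,fx=3,fy=3))
E
```

```text
4.05 [0.56190214 0.1975284  0.22269395] [-0.01715418 -0.23003843  0.47794607]
[ 4.05  -5.123 53.     0.108]
[ 4.1   -4.959 52.     0.108]
[ 4.15  -4.846 24.     0.108]
[ 4.55  -3.509 26.     0.108]
[ 4.6   -3.405 54.     0.108]
[ 4.65  -3.256 53.     0.108]
[ 4.7   -3.097 51.     0.108]
4.75
```

```bash
cat >> meas.py <<'E'
def fit(d):
    d=np.array(d);t=d[:,0];a=d[:,1]
    def traj(p,tt):  # th' = w, w'=-(c+b w), b fixed .09 ratio scaled
        w0,k,th0=p;c,b=.1*k,.09*k;x=tt-t[0]
        e=np.exp(-b*x);return th0+(w0+c/b)*(1-e)/b-c/b*x,(w0+c/b)*e-c/b
    def res(p):
        r=traj(p,t)[0]-a;return np.r_[np.arctan2(np.sin(r),np.cos(r))/.02,(p[1]-1)/.3]
    s=least_squares(res,[3.1,1,1.16]);return s.x,lambda tt:traj(s.x,np.asarray(tt,float)),np.std(res(s.x)[:-1])*.02
def report(d):
    x,g,e=fit(d);tn=sense()["clock"];print("fit",x.round(3),"rms",round(e,4),"now",tn,np.round(g(tn),3))
    tt=np.arange(tn,tn+20,.005);th,w=g(tt)
    for K in(2,3):
        i=np.argmax(th>2*np.pi*K)
        if i:print(K,"at t",tt[i],"w",w[i])
E
python3 - <<'E'
from meas import *
d=json.load(open("d1.json"));d+=meas(26);json.dump(d,open("d1.json","w"))
print(len(d));report(d)
E
```

```text
32
fit [3.265 1.116 1.153] rms 0.0169 now 6.1 [6.984 2.451]
2 at t 8.89999999999994 w 1.5782499963536218
```

Call:
play_rows --increments '[0,0,0,10,15,-30,1,0,0,0,21,40,-61,1,0,0,0,21,75,-61,1,0,0,0,21,100,-61,1,0,0,0,21,107,-61,1]'

```text
clock: 6.72
position: [0.5194, 0.2478, 0.1109]
tcp_rot: [-0.111, 0.113, -0.698, 0.698]
force: [0.3, -0.3, -0.1]
gripper_width: 0.0008
```

Run:
```python
from meas import *
d=json.load(open("d1.json"));n=len(d);d+=meas(20);json.dump(d,open("d1.json","w"))
print(len(d)-n);report(d);s=sense();print(s["position"],s["force"])
```

```text
19
fit [3.253 1.08  1.156] rms 0.0144 now 7.725 [10.56   1.942]
2 at t 8.854999999999976 w 1.6248974232131035
3 at t 16.55999999999981 w 0.18292011354573412
[0.52051136 0.2480252  0.11234969] [0.17381219 0.612597   0.0039681 ]
```

Call:
play_rows --increments '[0,0,0,0,2,0,1]'

```text
clock: 7.85
position: [0.5207, 0.2481, 0.1104]
tcp_rot: [-0.112, 0.112, -0.698, 0.698]
force: [0.6, 0.3, -0.0]
gripper_width: 0.0004
```

Run:
```python
from meas import *
d=json.load(open("d1.json"));n=len(d);d+=meas(15);json.dump(d,open("d1.json","w"))
print(len(d)-n);report(d);report(d[-22:]);s=sense();print(s["position"],s["force"])
```

```text
14
fit [3.247 1.071 1.159] rms 0.0171 now 8.6 [12.157  1.7  ]
2 at t 8.850000000000039 w 1.6327937403973443
3 at t 16.175000000001184 w 0.24315127970172612
fit [2.048 0.915 3.478] rms 0.0189 now 8.6 [5.884 1.733]
2 at t 14.42000000000091 w 0.6498429578567855
[0.52056551 0.2480255  0.11043527] [ 0.97098012  0.78203435 -0.21318965]
```

Call:
play_rows --increments '[0,0,0,0,2,0,1,0,0,0,0,7,0,1]'

```text
clock: 8.85
position: [0.5214, 0.2489, 0.105]
tcp_rot: [0.113, -0.111, 0.699, -0.698]
force: [-6.0, 1.5, 29.4]
gripper_width: 0.0006
```

Run:
```python
from meas import *
s=sense();print(s["clock"],s["position"],s["force"],s["qvel"].round(3))
```

```text
8.85 [0.52144914 0.24890206 0.10498749] [-5.96368541  1.46581637 29.38742801] [ 0.005  0.001 -0.003  0.02  -0.029 -0.004]
```

Contact is made at about 29 N, which is firm enough. I'll hold it briefly and check.

Call:
play_rows --increments '[0,0,0,0,-0.3,0,1]'

```text
clock: 8.98
position: [0.5214, 0.2488, 0.1052]
tcp_rot: [0.113, -0.111, 0.699, -0.698]
force: [-0.3, 0.6, 6.6]
gripper_width: 0.0006
```

Run:
```python
from meas import *
s=sense();print(s["clock"],s["position"],s["force"])
d=meas(3);print(np.round(d,3))
for k in d:print((k[1]+np.pi)%(2*np.pi)-np.pi)
f=grab_frame("top");g=grab_frame("side")
a=cv2.resize(f["img"][205:345,220:390],None,fx=2,fy=2);b=cv2.resize(g["img"][125:265,200:370],None,fx=2,fy=2)
cv2.imwrite("pics/g.png",np.hstack([a,b]))
```

```text
8.975 [0.5214389  0.24883736 0.1052309 ] [-0.3321179   0.55176275  6.64544359]
[[ 8.975 -6.315 55.     0.108]
 [ 9.025 -6.315 55.     0.108]
 [ 9.075 -6.315 55.     0.108]]
-0.03214118178923542
-0.03214118178923542
-0.03214118178923542
```

View pics/g.png

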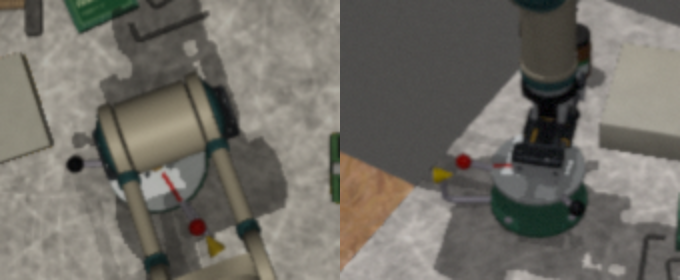

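The wheel has stopped at −0.03 rad, with the red ball right at the pointer: red ball at (197,227), pointer at (215,245) in the left crop. Next I'll lift straight up.

Call:
play_rows --increments '[0,0,0,0,-3,0,1,0,0,0,0,-20,0,1,0,0,0,0,-60,0,1,0,0,0,0,-110,0,1,0,0,0,0,-150,0,1,0,0,0,0,-150,0,1,0,0,0,0,-150,0,1]'

```text
clock: 10.1
position: [0.5198, 0.2477, 0.2525]
tcp_rot: [-0.111, 0.113, -0.698, 0.698]
force: [-0.7, -0.2, -0.8]
gripper_width: 0.0007
```

Run:
```python
from meas import *
s=sense();print(s["clock"],s["position"],s["force"])
d=meas(4)
for k in d:print((k[1]+np.pi)%(2*np.pi)-np.pi)
T=grab_frame("top");T0=dict(np.load("top0.npz"));S=grab_frame("side");S0=dict(np.load("side0.npz"))
print(blob(T,"yel",(315,315,340,340)),blob(T0,"yel",(315,315,340,340)),blob(S,"yel",(240,200,262,222)),blob(S0,"yel",(240,200,262,222)))
```

```text
10.1 [0.51981053 0.2477309  0.25251446] [-0.68398089 -0.20498914 -0.7629528 ]
-0.10841507355504998
-0.11176569968923644
-0.11352881069679022
-0.11673306659472704
(array([326.78125, 328.15625]), np.int32(32)) (array([326.45283019, 327.77358491]), np.int32(53)) (array([250.04545455, 211.86363636]), np.int32(44)) (array([249.82926829, 211.92682927]), np.int32(41))
```

The red ball crept back slightly as the finger lifted. I'll watch whether it settles.

Run:
```python
from meas import *
for k in meas(16):print(k[0],round((k[1]+np.pi)%(2*np.pi)-np.pi,4),k[2],round(k[3],4))
f=grab_frame("top");cv2.imwrite("pics/h.png",cv2.resize(f["img"][235:345,230:380],None,fx=4,fy=4))
```

```text
10.4 -0.1222 57 0.1078
10.45 -0.1254 57 0.1079
10.5 -0.125 57 0.1079
10.55 -0.1278 57 0.1082
10.6 -0.1297 56 0.1082
10.65 -0.1297 56 0.1082
10.7 -0.1313 55 0.108
10.75 -0.1313 55 0.108
10.8 -0.1313 55 0.108
10.85 -0.1313 55 0.108
10.9 -0.1313 55 0.108
10.95 -0.1313 55 0.108
11.0 -0.1313 55 0.108
11.05 -0.1332 54 0.108
11.1 -0.1313 55 0.108
11.15 -0.1313 55 0.108
```

View pics/h.png

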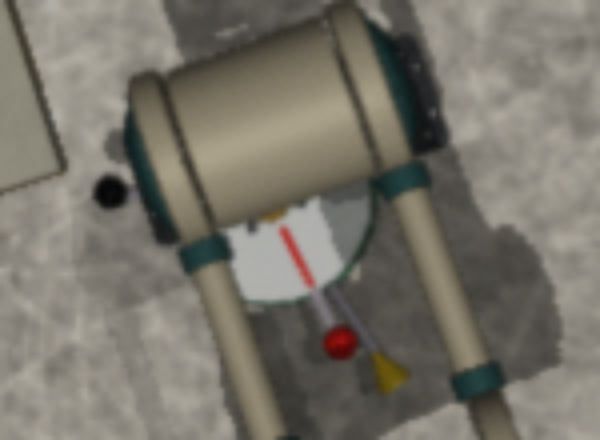

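The wheel is at rest at −0.13 rad, about 14 mm from the pointer against a limit of 25 mm. Nothing is touching it, so I'm handing in.

```bash
python3 -c "
from rig import *
print(sign_off())"
```

```text
the job is handed in; nothing more can be done
None
```

The job is handed in: the wheel is parked at rest with the red ball about 14 mm from its place at the pointer, inside the 25 mm limit. Hand-in gave no verdict.

- **Flick and free run:** I flicked a black ball with the closed fingertips. The wheel spun counter-clockwise at about 3.2 rad/s and ran free for a little over two turns.
- **Brake:** I pressed on the flat disc as the red ball came round to the pointer the second time. The press peaked at about 29 N, more than the few newtons needed. The wheel stopped at −0.03 rad and I eased the press to about 7 N.
- **Drift after lifting:** As the finger lifted, the wheel crept back to −0.13 rad and came to rest there. It held that reading for the last half second of pictures. I left it, because touching it again was riskier than accepting the offset.
- **Other checks:** The stand's pointer had not moved in either camera view, within about half a pixel. I did not measure the tools and parts again at the end, but the arm stayed clear of them throughout. The job took about 11 s of the 48 s allowed.

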